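# Shut the parts boxes that hold a memory stick

## Task

Two of the three open parts boxes have a memory stick lying in them. With the fingertips, push the white lid of each of these two boxes over from its outer side and press it down until it lies fully shut and flat on its box, then take the hand away. Pick nothing up: the sticks stay lying where they are, the empty box's lid stays open as it stands, and the loupe, the jar and the tape roll are left alone.

Things in the scene. Friction and masses are not known exactly. Their poses are not given: they have to be found in the camera images.
- box_1: one of three alike blue parts boxes, 98 x 125 x 35 mm, fixed on the 3 mm thick mats, white lid. Origin: centre of its underside; -x front, +x hinge side (each box is turned its own way). Hinge line along y at x +47, z 33.5 mm. Floor 2 mm thick, walls 2 mm, 32 mm high; partition 28 mm high at y 0: one large compartment on the -y side (x -42 to 44, y -60 to -1 mm), two small on the +y side.
- box_1_lid (a joint): angle of that lid (rad): 0 shut, 1.57 upright, 1.92 end stop, leaning back. Flat white plate 92 x 125 x 2 mm, 32.5 to 34.5 mm above the box's underside when shut; a 24 mm wide, 10 mm deep lip turns down in the middle of its front edge. Open, its outer face looks to the box's +x. Stiff hinge (0.05 N m, about 0.6 N at the edge), no catch: the lid stays where it is left.
- box_1_lid_edge (a point): middle of the free edge of that lid, on its outer (upper when shut) face, 94 mm from the hinge line; moves with the lid; 34.5 mm above the box's underside (37.5 above the worktop) when shut. Axes as the lid's, equal to the box's when shut.
- box_2: one of three alike blue parts boxes, 98 x 125 x 35 mm, fixed on the 3 mm thick mats, white lid. Origin: centre of its underside; -x front, +x hinge side (each box is turned its own way). Hinge line along y at x +47, z 33.5 mm. Floor 2 mm thick, walls 2 mm, 32 mm high; partition 28 mm high at y 0: one large compartment on the -y side (x -42 to 44, y -60 to -1 mm), two small on the +y side.
- box_2_lid (a joint): angle of that lid (rad): 0 shut, 1.57 upright, 1.92 end stop, leaning back. Flat white plate 92 x 125 x 2 mm, 32.5 to 34.5 mm above the box's underside when shut; a 24 mm wide, 10 mm deep lip turns down in the middle of its front edge. Open, its outer face looks to the box's +x. Stiff hinge (0.05 N m, about 0.6 N at the edge), no catch: the lid stays where it is left.
- box_2_lid_edge (a point): middle of the free edge of that lid, on its outer (upper when shut) face, 94 mm from the hinge line; moves with the lid; 34.5 mm above the box's underside (37.5 above the worktop) when shut. Axes as the lid's, equal to the box's when shut.
- box_3: one of three alike blue parts boxes, 98 x 125 x 35 mm, fixed on the 3 mm thick mats, white lid. Origin: centre of its underside; -x front, +x hinge side (each box is turned its own way). Hinge line along y at x +47, z 33.5 mm. Floor 2 mm thick, walls 2 mm, 32 mm high; partition 28 mm high at y 0: one large compartment on the -y side (x -42 to 44, y -60 to -1 mm), two small on the +y side.
- box_3_lid (a joint): angle of that lid (rad): 0 shut, 1.57 upright, 1.92 end stop, leaning back. Flat white plate 92 x 125 x 2 mm, 32.5 to 34.5 mm above the box's underside when shut; a 24 mm wide, 10 mm deep lip turns down in the middle of its front edge. Open, its outer face looks to the box's +x. Stiff hinge (0.05 N m, about 0.6 N at the edge), no catch: the lid stays where it is left.
- box_3_lid_edge (a point): middle of the free edge of that lid, on its outer (upper when shut) face, 94 mm from the hinge line; moves with the lid; 34.5 mm above the box's underside (37.5 above the worktop) when shut. Axes as the lid's, equal to the box's when shut.
- stick_1_center (a point): centre of one of two alike black memory sticks (17 x 51 x 8 mm, metal plug at one end, long side along its y), lying loose on the floor of the large compartment of a box, about 9 mm above the worktop. Each lies in a box of its own and marks that box as one to be shut.
- stick_2_center (a point): centre of one of two alike black memory sticks (17 x 51 x 8 mm, metal plug at one end, long side along its y), lying loose on the floor of the large compartment of a box, about 9 mm above the worktop. Each lies in a box of its own and marks that box as one to be shut.
- loupe_center (a point): centre of a black eye loupe, 40 mm across, 31 mm high, loose, on the robot's side of the boxes, standing on the mat, centre 18 mm above the worktop. Bystander.
- blue_jar_center (a point): centre of a small blue jar with a white cap, 46 mm across, 43 mm high, loose, standing beyond the boxes; centre 21 mm up. Bystander.
- amber_tape_center (a point): centre of an amber tape roll lying flat on the mat, 62 mm across, 13 mm high, loose, on the robot's side of the boxes; centre 9.5 mm above the worktop. Bystander.
Things that resemble listed ones, but are neither listed nor needed, are in the scene too. Leave any turquoise look-alike of the part that bears stick_1_center alone.

How it is judged:
On the way, in this order (a step that is already met when the one before it is completed fails the run):
1. the fingers have pushed one of the two right lids more than half shut (((value of joint box_1_lid between 0.06 and 0.9 rad and contact force between the fingers and box_1 above 0.1 N) or (value of joint box_2_lid between 0.06 and 0.9 rad and contact force between the fingers and box_2 above 0.1 N))).
2. both right lids lie shut (value of joint each of box_1_lid, box_2_lid below 0.05 rad), for 0.2 s.
At the end, for the whole second after the job is handed in: Both lids over the memory sticks are shut within 0.05 rad (5 mm at the front edge) and at rest; each stick lies in its compartment within 20 mm of its start; the empty box's lid edge is within 30 mm, and loupe, jar and tape roll within 20 mm, of where they stood (all of step 2 and velocity of joint box_1_lid between -0.05 and 0.05 rad/s and x of stick_1_center in the frame of box_1 between -0.043 and 0.045 m and y of stick_1_center in the frame of box_1 between -0.061 and 0 m and height (world z) of each of stick_1_center, stick_2_center below 0.023 m and distance of each of stick_1_center, stick_2_center, loupe_center, blue_jar_center, amber_tape_center from where it was at the start of the episode below 0.02 m and velocity of joint box_2_lid between -0.05 and 0.05 rad/s and x of stick_2_center in the frame of box_2 between -0.043 and 0.045 m and y of stick_2_center in the frame of box_2 between -0.061 and 0 m and distance of box_3_lid_edge from where it was at the start of the episode below 0.03 m); the robot touches nothing.
It fails at once if a memory stick is picked up or shoved about (height (world z) of any of stick_1_center, stick_2_center above 0.028 m or distance of any of stick_1_center, stick_2_center from where it was at the start of the episode above 0.025 m).
It fails at once if the empty box's lid is moved (distance of box_3_lid_edge from where it was at the start of the episode above 0.03 m).
It fails at once if the loupe is disturbed or lifted (distance of loupe_center from where it was at the start of the episode above 0.02 m).
It fails at once if the blue jar is disturbed or lifted (distance of blue_jar_center from where it was at the start of the episode above 0.02 m).
It fails at once if the amber tape roll is disturbed or lifted (distance of amber_tape_center from where it was at the start of the episode above 0.02 m).
It also fails if it takes over 53 s, if anything falls off the work surface, if the arm or the gripper's body presses on something with over 40 N, if the wrist force passes 120 N, or if a joint passes its speed limit or range.

## Robot

A 7-joint arm with a two-finger parallel gripper is mounted at the origin on a cart in front of the work surface, level with it; the furniture and walls round the work are solid. World frame = base frame: x ahead of the robot, y to its left, z up, the work surface at z = 0. Lengths are in m, angles in rad, forces in N, time in s.
With the tool pointing down it reaches from about 0.425 to 0.975 m from the base axis. Payload 16.7 kg.
Tool frame: the origin (TCP) lies on the centre line of the jaws, within the pads' length; the fingertips stand 19 mm ahead of it and the grasp point (between the pads) is the TCP (manip.tips_ahead is the distance from the TCP to the fingertips, in m); z points along the fingers, y is the line along which they close (so a half turn about z gives the same grasp; the last joint's range is limited). The gripper opens to 85 mm and grips with 20 to 120 N. Pads are 22 mm wide; open, the fingers measure 114 mm over their backs; the gripper's body (76 mm by 85 mm) begins 54 mm behind the grasp point. The pads swing forward as they close: fully open they stand 13 mm farther back than shut.
Start: joints at [1.089, 0.426, 0.074, 1.606, -0.034, 1.111, -0.067], TCP at [0.22, -0.638, 0.25] pointing down, gripper open.
Joint ranges: [-2.85, 2.85], [-0.5, 2.14], [-1.23, 1.37], [0.21, 2.46], [-1.02, 4.16], [0.16, 2.05], [-2.73, 2.73]. Speed limits (rad/s): [1.89, 1.89, 2.39, 2.39, 3.01, 3.01, 3.01].

## Interface

Orientations are given as a 3x3 rotation matrix whose columns are the frame's x, y, z axes.
In Python, from rig import manip, eyes gives the robot as it stands. The module is installed in compiled form; this text tells all that it offers.
- The arm moves only by the tool move_arm, never from a script. Its arguments are lists of equal length, an entry for each row: "offset": the shift along the tool's x, y, z in cm, a list of three; "delta_rot": the turn, a rotation vector about the tool's x, y, z in degrees, a list of three; "claw": the closure, from -1 (fully open) to 1 (shut). In form: {"offset": [[dx, dy, dz], ...], "delta_rot": [[wx, wy, wz], ...], "claw": [claw, ...]}. A call has 1 to 5 rows; each row shifts and turns the commanded pose from where the row before left it, along the tool's axes as they then stand; what a row does not reach is not made up. A row lasts 1/8 s, in which the tool goes at most 62.5 mm and 10.7 degrees, less where a joint would pass 70% of its speed; a pose out of reach is approached as far as the arm can. A call is refused whole if a number of a shift passes 6.25 or a number of a turn 10.7, either way. A call with a gripper value outside its range is refused whole. The fingers move at their own pace and stop on an object; the grip force is fixed at half the most. Time passes only in rows, so rows that do not move let the fingers close. It gives the time, the measured TCP pose, the force, the opening and the grip force at its end, in the units of the state.
- manip.state(): the state, without advancing time (a new reading comes with each control period).
- eyes.get_image(name): name is "side" or "top" or "wrist"; returns a dict with "image" (420x560x3 uint8, blue, green, red), "fx", "fy", "cx", "cy" (pixels), "R" (3x3) and "t" (3): a world point X has camera coordinates R X + t. Camera axes: x right, y down, z forward; pixel columns grow to the right and rows downward; lengths in m; the calibration is good to about 2 mm. A picture is of the moment at which its call begins. There is no depth.
- manip.hand_in(): hands the job in; it is judged then, once.
The state is a dict: "clock": time; "q": joint angles; "joint_vel": joint speeds; "effort": joint torques, N m; "ee_pos": TCP position; "eef_rot": TCP orientation; "ft_force": force on the tool from outside, world axes, zero at the start; "wrist_torque": the same for the moment, N m; "opening": finger opening in m; "grip_force": force on a finger pad.
Only numpy, scipy, OpenCV 4.12 (cv2) and the standard library are available. Lean on these libraries where they do the work, as an engineer would, in place of code of your own. Each camera call takes 0.05 s, during which the arm holds its last target. There are 200 camera calls.

## Working session

There is one attempt and no reset: what is moved stays moved. The work goes in short steps, Python scripts to look and compute and a tool call to move; the robot and the scene stay as the last step left them, time stands still between calls to the robot, and variables do not carry over. Pictures are saved under pics/ and viewed, at most 10 in all, crops included, and the job is handed in when it is done.

Besides the shell and the picture viewer there is one more tool, called after "Call:" as name(argument=value, ...), one argument or row to a line, values as JSON. move_arm: Moves the arm, as the interface text tells. Its arguments: {"type":"object","properties":{"offset":{"type":"array"},"delta_rot":{"type":"array"},"claw":{"type":"array"}},"required":["offset","delta_rot","claw"]}

```bash
mkdir -p pics; python3 - <<'E'
from rig import manip, eyes
import cv2,pickle
d={n:eyes.get_image(n) for n in("top","side")}
pickle.dump(d,open("im.pkl","wb"))
for n in d: cv2.imwrite(f"pics/{n}0.png",cv2.resize(d[n]["image"],(784,588),interpolation=cv2.INTER_CUBIC)); print(n,d[n]["fx"],d[n]["cx"],d[n]["cy"],d[n]["R"].round(3).tolist(),d[n]["t"])
s=manip.state();print(s["clock"],s["ee_pos"],s["eef_rot"].round(3) if hasattr(s["eef_rot"],"round") else s["eef_rot"])
E
```

```text
top 445.37613000708075 277.9517102756403 207.8692874553741 [[-0.03, -0.999, 0.015], [-0.994, 0.028, -0.105], [0.104, -0.018, -0.994]] [-0.05669932  0.52702885  0.92559711]
side 382.3633963793177 283.09868684019136 200.28896895159426 [[-0.951, -0.307, 0.023], [-0.199, 0.558, -0.806], [0.235, -0.771, -0.592]] [0.48899548 0.2007296  0.87551234]
0.1 [ 0.22038801 -0.63763986  0.24967835] [[ 0.945  0.327 -0.   ]
 [ 0.327 -0.945  0.001]
 [-0.    -0.001 -1.   ]]
```

View pics/top0.png

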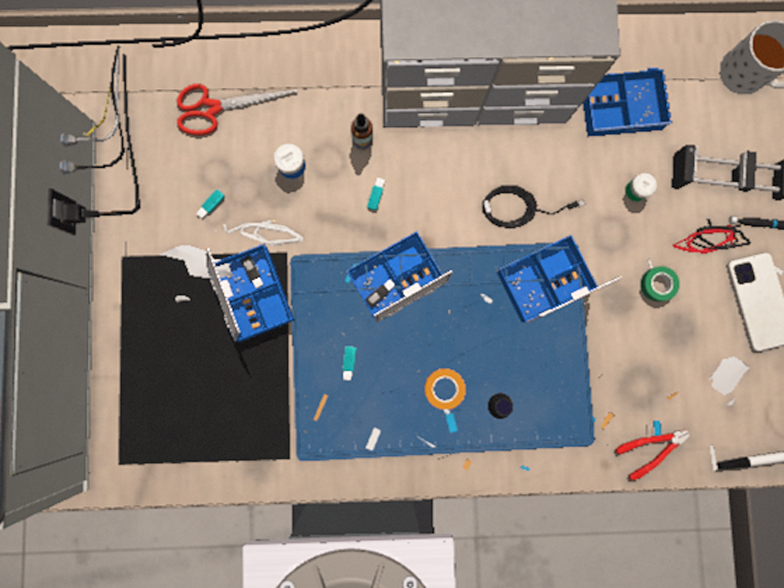

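View pics/side0.png

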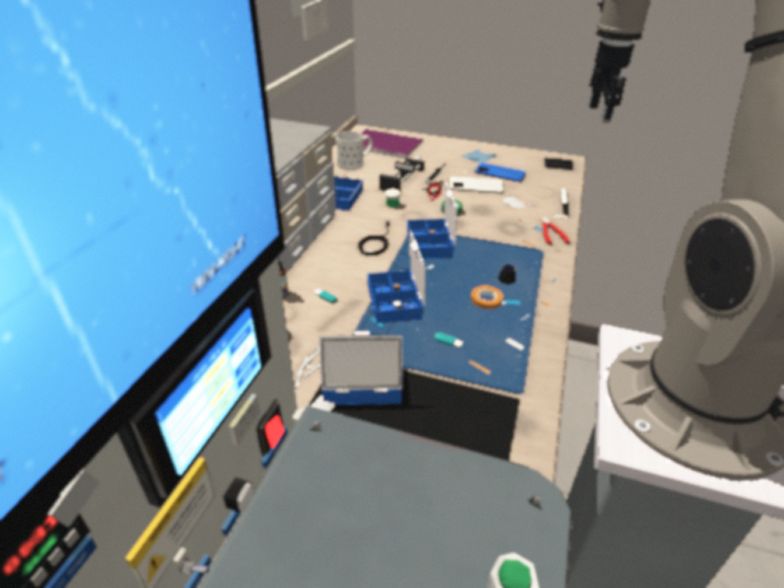

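Candidates in the top view: left box (252,292), middle box (400,275) and right box (547,280). The box by the drawers (627,100) has no lid and isn't on a mat, so it is a look-alike. Black sticks seem to lie in the left box (252,272) and the middle box (380,293). I'll confirm with an enlarged crop.

```bash
python3 - <<'E'
import cv2,pickle,numpy as np
I=pickle.load(open("im.pkl","rb"))["top"]["image"]
c=np.zeros((600,800,3),np.uint8)
a=cv2.resize(I[165:250,140:340],None,fx=4,fy=4,interpolation=cv2.INTER_CUBIC)
c[:300]=a[:300]
b=cv2.resize(I[165:240,340:450],None,fx=4,fy=4,interpolation=cv2.INTER_CUBIC)
c[300:,:440]=b
c[300:340,440:800]=a[300:340,:360]
cv2.imwrite("pics/crop1.png",c)
E
```

```text
(no output)
```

View pics/crop1.png

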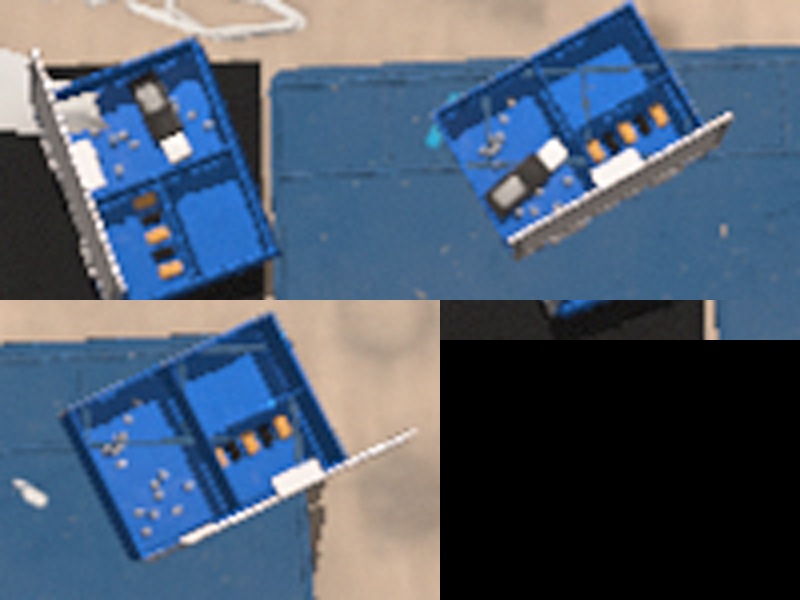

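The crop shows black sticks in the left box (crop 160,120) and the middle box (crop 525,180), both in the large compartment. The right box's large compartment holds only beads, so it is the empty one (box_3) and its lid stays open. I'll fit poses for all three.

```bash
cat > h.py <<'E'
import cv2,pickle,numpy as np
from scipy.optimize import least_squares
D=pickle.load(open("im.pkl","rb"))
def proj(d,X):
    c=np.asarray(X)@np.array(d["R"]).T+np.array(d["t"]); return np.c_[d["fx"]*c[:,0]/c[:,2]+d["cx"],d["fy"]*c[:,1]/c[:,2]+d["cy"]]
def ray(d,uv,z):
    v=np.array(d["R"]).T@np.array([(uv[0]-d["cx"])/d["fx"],(uv[1]-d["cy"])/d["fy"],1]);C=-np.array(d["R"]).T@np.array(d["t"]);return C+v*(z-C[2])/v[2]
def w(p,L):
    x,y,a=p;c,s=np.cos(a),np.sin(a);L=np.asarray(L,float)
    return np.c_[x+c*L[:,0]-s*L[:,1],y+s*L[:,0]+c*L[:,1],L[:,2]+.003]
def edge(th,y,r=.094,out=.001): # lid outer face point
    return [.047-r*np.cos(th)+out*np.sin(th),y,.0335+r*np.sin(th)+out*np.cos(th)]
def crop(u,v,ox): return [ox+u/4,165+v/4]
E
python3 - <<'E'
from h import *
d=D["top"]
F=[[-.049,-.0625,.032],[-.049,.0625,.032]]
# front corners: y- (large side), y+ ; hinge-side corners; lid free-edge ends (y-,y+)
B={"left":([(197,42),(277,255)],[],[(35,52),(122,300)],140),
"mid":([(437,115),(632,5)],[(508,238)],[(512,245),(730,117)],140),
"right":([(65,413),(272,316)],[(140,558)],[(150,557),(415,432)],340)}
for n,(f,hc,l,ox) in B.items():
    dv=300 if n=="right" else 0
    g=lambda P:np.array([crop(u,v-dv,ox) for u,v in P])
    if not hc: L=F
    else: L=F+[[.049,-.0625,.032]]
    o=g(f+hc)
    q=[ray(d,u,.035) for u in o[:2]]; e=q[1]-q[0]; a0=np.arctan2(-e[0],e[1]); m=(q[0]+q[1])/2
    p0=[m[0]+.049*np.cos(a0),m[1]+.049*np.sin(a0),a0]
    r=least_squares(lambda p:(proj(d,w(p,L))-o).ravel(),p0)
    print(n,r.x.round(4),"sep",np.hypot(*e[:2]).round(4),"res",r.fun.round(1), 'hingecorners crop',((proj(d,w(r.x,[[.049,-.0625,.032],[.049,.0625,.032]]))-[ox,165])*4+[0,dv]).round().tolist())
    lo=g(l)
    for th in (1.0,1.2,1.4,1.57,1.75,1.92):
        pr=proj(d,w(r.x,[edge(th,-.0625),edge(th,.0625)])); print("  ",th,((pr-[ox,165])*4+[0,dv]).round().tolist(),(pr-lo).round(1).tolist(), "side*1.4",(1.4*proj(D["side"],w(r.x,[edge(th,-.0625),edge(th,.0625)]))).round().tolist())
for n,uv,z in(("tape",(445,389),.016),("loupe",(501,405),.03),("jar",(289,155),.043),("greencap",(642,186),.04),("bottle",(361,120),.06)):
    print(n,ray(d,np.array(uv)/1.4,z).round(3))
E
```

```text
left [0.5253 0.141  1.9135] sep 0.1221 res [-0.2 -0.6  0.2  0.6] hingecorners crop [[22.0, 105.0], [103.0, 325.0]]
   1.0 [[76.0, 44.0], [165.0, 283.0]] [[10.4, -2.1], [10.7, -4.3]] side*1.4 [[322.0, 332.0], [403.0, 332.0]]
   1.2 [[39.0, 53.0], [128.0, 295.0]] [[1.0, 0.2], [1.5, -1.3]] side*1.4 [[321.0, 335.0], [404.0, 335.0]]
   1.4 [[1.0, 65.0], [89.0, 308.0]] [[-8.6, 3.2], [-8.2, 2.1]] side*1.4 [[320.0, 341.0], [405.0, 341.0]]
   1.57 [[-32.0, 76.0], [57.0, 321.0]] [[-16.7, 6.1], [-16.3, 5.2]] side*1.4 [[319.0, 348.0], [405.0, 348.0]]
   1.75 [[-64.0, 89.0], [24.0, 334.0]] [[-24.7, 9.3], [-24.5, 8.4]] side*1.4 [[318.0, 357.0], [406.0, 357.0]]
   1.92 [[-91.0, 102.0], [-4.0, 346.0]] [[-31.6, 12.5], [-31.5, 11.4]] side*1.4 [[317.0, 367.0], [406.0, 367.0]]
mid [ 0.5474 -0.0849 -2.7008] sep 0.1202 res [-2.1 -4.   1.2 -2.5  0.9  6.3] hingecorners crop [[512.0, 263.0], [721.0, 157.0]]
   1.0 [[462.0, 159.0], [690.0, 44.0]] [[-12.5, -21.6], [-10.0, -18.2]] side*1.4 [[397.0, 273.0], [389.0, 237.0]]
   1.2 [[477.0, 188.0], [708.0, 72.0]] [[-8.7, -14.3], [-5.6, -11.3]] side*1.4 [[407.0, 26
[... 698 characters left out ...]
188.0]]
   1.2 [[153.0, 496.0], [385.0, 392.0]] [[0.7, -15.3], [-7.5, -9.9]] side*1.4 [[444.0, 211.0], [436.0, 184.0]]
   1.4 [[171.0, 529.0], [405.0, 425.0]] [[5.4, -6.9], [-2.5, -1.8]] side*1.4 [[452.0, 209.0], [444.0, 182.0]]
   1.57 [[186.0, 560.0], [421.0, 455.0]] [[9.1, 0.7], [1.4, 5.7]] side*1.4 [[460.0, 208.0], [451.0, 182.0]]
   1.75 [[200.0, 592.0], [435.0, 487.0]] [[12.6, 8.8], [4.9, 13.7]] side*1.4 [[468.0, 209.0], [458.0, 182.0]]
   1.92 [[212.0, 622.0], [445.0, 517.0]] [[15.4, 16.2], [7.5, 21.2]] side*1.4 [[475.0, 210.0], [464.0, 184.0]]
tape [ 0.374 -0.153  0.016]
loupe [ 0.348 -0.235  0.03 ]
jar [0.738 0.076 0.043]
greencap [ 0.676 -0.468  0.04 ]
bottle [ 0.784 -0.037  0.06 ]
```

Call:
move_arm(
  offset=[
    [4,-4,0],
    [4,-4,0],
    [4,-4,0],
    [4,-4,0],
    [4,-4,0],
  ],
  delta_rot=[
    [0,0,0],
    [0,0,0],
    [0,0,0],
    [0,0,0],
    [0,0,0],
  ],
  claw=[1,1,1,1,1],
)

```text
clock: 0.72
ee_pos: [0.3446, -0.3817, 0.2502]
eef_rot: [[0.945, 0.327, -0.0], [0.327, -0.945, 0.0], [-0.0, -0.0, -1.0]]
ft_force: [1.8, 0.0, 0.7]
opening: -0.0002
grip_force: 0.0
```

Call:
move_arm(
  offset=[
    [4,-4,0],
    [4,-4,0],
    [4,-4,0],
    [4,-4,0],
    [4,-4.5,0],
  ],
  delta_rot=[
    [0,0,0],
    [0,0,0],
    [0,0,0],
    [0,0,0],
    [0,0,0],
  ],
  claw=[1,1,1,1,1],
)

```text
clock: 1.35
ee_pos: [0.4667, -0.1229, 0.2503]
eef_rot: [[0.945, 0.326, 0.0], [0.326, -0.945, -0.0], [0.0, 0.0, -1.0]]
ft_force: [0.7, -0.3, 0.4]
opening: -0.0001
grip_force: 0.0
```

Call:
move_arm(
  offset=[
    [0,0,0],
    [0,0,0],
  ],
  delta_rot=[
    [0,0,0],
    [0,0,0],
  ],
  claw=[1,1],
)

```text
clock: 1.6
ee_pos: [0.466, -0.1246, 0.2501]
eef_rot: [[0.945, 0.327, -0.001], [0.327, -0.945, -0.0], [-0.001, -0.0, -1.0]]
ft_force: [-0.2, -0.4, -1.0]
opening: 0.0001
grip_force: 0.0
```

Call:
move_arm(
  offset=[
    [0,0,4.2],
    [0,0,4.2],
    [0,0,4],
    [0,0,0],
  ],
  delta_rot=[
    [0,0,0],
    [0,0,0],
    [0,0,0],
    [0,0,0],
  ],
  claw=[1,1,1,1],
)

```text
clock: 2.1
ee_pos: [0.4642, -0.1253, 0.1243]
eef_rot: [[0.946, 0.325, -0.005], [0.325, -0.946, 0.001], [-0.004, -0.003, -1.0]]
ft_force: [-0.7, 0.5, 0.6]
opening: -0.0003
grip_force: 0.0
```

```bash
python3 - <<'E'
from rig import manip, eyes
import cv2,numpy as np
print(manip.tips_ahead, manip.state()["ee_pos"])
a=eyes.get_image("side")["image"][130:310,210:400]; b=eyes.get_image("top")["image"][150:300,130:330]
a=cv2.resize(a,(400,379),interpolation=cv2.INTER_CUBIC);b=cv2.resize(b,(400,300),interpolation=cv2.INTER_CUBIC)
c=np.zeros((379,800,3),np.uint8);c[:,:400]=a;c[:300,400:]=b
cv2.imwrite("pics/m1.png",c)
E
```

```text
0.019 [ 0.46419714 -0.12529616  0.12432543]
```

View pics/m1.png

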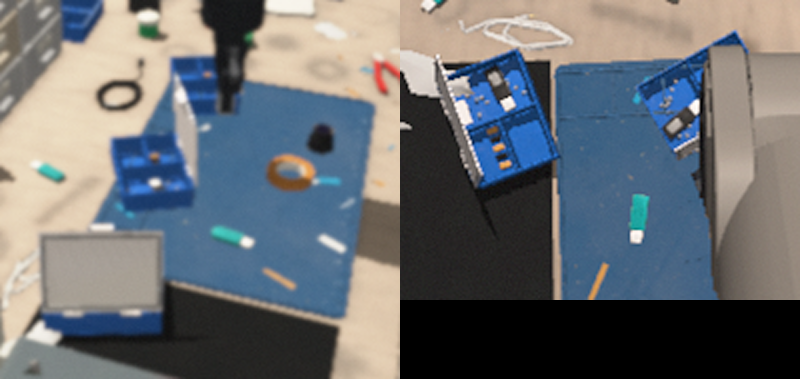

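The fingertips are at (228,112) in the side crop, on the outer side of the middle lid (180,110) with a clear gap. Next I push it over.

Call:
move_arm(
  offset=[
    [1.5,-0.15,0],
    [1.5,-0.15,0],
    [1.5,-0.15,0.2],
    [1.5,-0.15,0.3],
    [0,0,0],
  ],
  delta_rot=[
    [0,0,0],
    [0,0,0],
    [0,0,0],
    [0,0,0],
    [0,0,0],
  ],
  claw=[1,1,1,1,1],
)

```text
clock: 2.82
ee_pos: [0.5219, -0.0983, 0.1209]
eef_rot: [[0.945, 0.328, -0.0], [0.328, -0.945, 0.001], [0.0, -0.001, -1.0]]
ft_force: [-0.1, -0.3, 0.4]
opening: 0.0001
grip_force: 0.0
```

Call:
move_arm(
  offset=[
    [0.85,-0.1,0.65],
    [0.85,-0.1,0.65],
    [0.65,-0.1,0.85],
    [0.65,-0.1,0.85],
    [0,0,0],
  ],
  delta_rot=[
    [0,0,0],
    [0,0,0],
    [0,0,0],
    [0,0,0],
    [0,0,0],
  ],
  claw=[1,1,1,1,1],
)

```text
clock: 3.45
ee_pos: [0.5479, -0.0852, 0.0904]
eef_rot: [[0.945, 0.327, -0.001], [0.327, -0.945, 0.0], [-0.001, -0.001, -1.0]]
ft_force: [0.8, -0.6, 0.3]
opening: -0.0002
grip_force: 0.0
```

```bash
python3 - <<'E'
from rig import manip, eyes
import cv2
cv2.imwrite("pics/m2.png",cv2.resize(eyes.get_image("side")["image"][130:310,210:400],(570,540),interpolation=cv2.INTER_CUBIC))
E
```

```text
(no output)
```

View pics/m2.png

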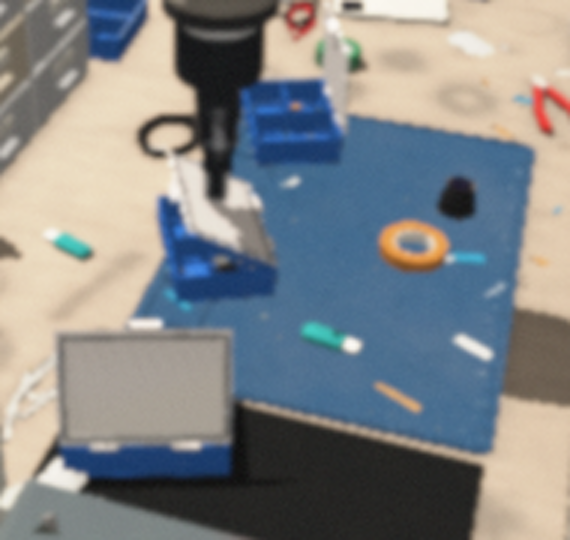

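The middle lid is about 35° open, with the tips on its outer face at (215,190). The right lid at (335,70) is untouched. I'll press the middle lid down.

Call:
move_arm(
  offset=[
    [0.35,0,0.85],
    [0.35,0,0.85],
    [0.2,0,0.8],
    [0,0,0.7],
    [0,0,0],
  ],
  delta_rot=[
    [0,0,0],
    [0,0,0],
    [0,0,0],
    [0,0,0],
    [0,0,0],
  ],
  claw=[1,1,1,1,1],
)

```text
clock: 4.12
ee_pos: [0.5561, -0.0828, 0.0586]
eef_rot: [[0.945, 0.327, -0.001], [0.327, -0.945, 0.0], [-0.001, -0.0, -1.0]]
ft_force: [-0.2, 0.7, 0.3]
opening: -0.0001
grip_force: 0.0
```

Call:
move_arm(
  offset=[
    [0,0,0.2],
    [0,0,0.2],
    [0,0,0],
  ],
  delta_rot=[
    [0,0,0],
    [0,0,0],
    [0,0,0],
  ],
  claw=[1,1,1],
)

```text
clock: 4.5
ee_pos: [0.5566, -0.0828, 0.0562]
eef_rot: [[0.945, 0.326, 0.0], [0.326, -0.945, -0.0], [0.0, 0.0, -1.0]]
ft_force: [-6.3, 1.2, 15.9]
opening: 0.0
grip_force: 8.1
```

Call:
move_arm(
  offset=[
    [0,0,-1.5],
    [0,0,-5.5],
    [0,0,-6],
    [0,0,-6],
    [0.7,-5.1,0],
  ],
  delta_rot=[
    [0,0,0],
    [0,0,0],
    [0,0,0],
    [0,0,0],
    [0,0,0],
  ],
  claw=[1,1,1,1,1],
)

```text
clock: 5.12
ee_pos: [0.5489, -0.0347, 0.2507]
eef_rot: [[0.947, 0.321, 0.008], [0.321, -0.947, -0.001], [0.008, 0.004, -1.0]]
ft_force: [0.8, 2.1, -1.5]
opening: 0.0002
grip_force: 0.0
```

Call:
move_arm(
  offset=[
    [0.7,-5.1,0],
    [0.7,-5.1,0],
    [0.7,-5.1,0],
    [0.7,-5.1,0],
    [0.7,-5.1,0],
  ],
  delta_rot=[
    [0,0,0],
    [0,0,0],
    [0,0,0],
    [0,0,0],
    [0,0,0],
  ],
  claw=[1,1,1,1,1],
)

```text
clock: 5.75
ee_pos: [0.4958, 0.2217, 0.2462]
eef_rot: [[0.945, 0.326, 0.001], [0.326, -0.945, 0.0], [0.001, 0.0, -1.0]]
ft_force: [1.0, -0.4, -0.1]
opening: -0.0002
grip_force: 0.0
```

Call:
move_arm(
  offset=[
    [0,0,0],
    [0,0,4],
    [0,0,4],
    [0,0,4],
    [0,0,0],
  ],
  delta_rot=[
    [0,0,0],
    [0,0,0],
    [0,0,0],
    [0,0,0],
    [0,0,0],
  ],
  claw=[1,1,1,1,1],
)

```text
clock: 6.38
ee_pos: [0.4951, 0.2189, 0.1237]
eef_rot: [[0.945, 0.326, -0.004], [0.326, -0.945, -0.002], [-0.004, 0.001, -1.0]]
ft_force: [0.1, -0.0, 0.8]
opening: -0.0
grip_force: 0.0
```

```bash
python3 - <<'E'
from rig import manip, eyes
import cv2,numpy as np
a=eyes.get_image("side")["image"][130:310,210:400]; b=eyes.get_image("top")["image"][150:300,130:330]
c=np.zeros((379,800,3),np.uint8);c[:,:400]=cv2.resize(a,(400,379),interpolation=cv2.INTER_CUBIC);c[:300,400:]=cv2.resize(b,(400,300),interpolation=cv2.INTER_CUBIC)
cv2.imwrite("pics/m3.png",c)
E
```

```text
(no output)
```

View pics/m3.png

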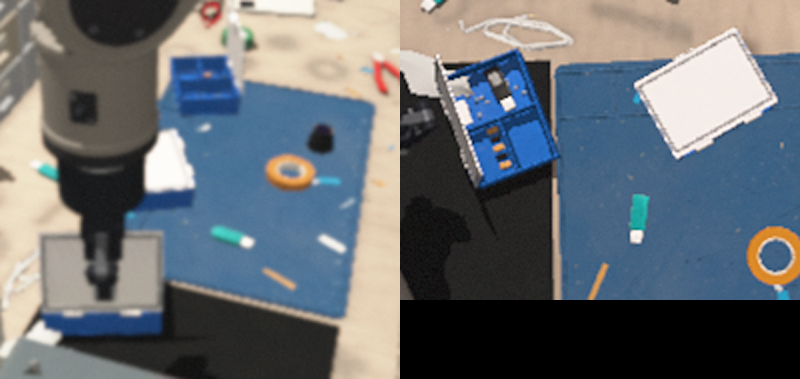

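In the right half of the picture the middle lid lies flat at (705,92). The tips are at (103,280) in the side crop, outside the left lid. Next I push along tool +y.

Call:
move_arm(
  offset=[
    [0,1.5,0],
    [0,1.5,0],
    [0,1.5,0.2],
    [0,0.9,0.2],
    [0,0.85,0.65],
  ],
  delta_rot=[
    [0,0,0],
    [0,0,0],
    [0,0,0],
    [0,0,0],
    [0,0,0],
  ],
  claw=[1,1,1,1,1],
)

```text
clock: 7.1
ee_pos: [0.5171, 0.1607, 0.1149]
eef_rot: [[0.945, 0.326, 0.001], [0.326, -0.945, 0.0], [0.001, -0.0, -1.0]]
ft_force: [0.2, 1.3, 1.5]
opening: 0.0001
grip_force: 0.7
```

Call:
move_arm(
  offset=[
    [0,0.85,0.65],
    [0,0.65,0.85],
    [0,0.65,0.85],
    [0,0.35,0.85],
    [0,0.35,0.85],
  ],
  delta_rot=[
    [0,0,0],
    [0,0,0],
    [0,0,0],
    [0,0,0],
    [0,0,0],
  ],
  claw=[1,1,1,1,1],
)

```text
clock: 7.72
ee_pos: [0.526, 0.1341, 0.0737]
eef_rot: [[0.945, 0.327, -0.0], [0.327, -0.945, 0.0], [-0.0, -0.0, -1.0]]
ft_force: [-0.3, 0.3, 1.9]
opening: 0.0002
grip_force: 0.8
```

Call:
move_arm(
  offset=[
    [0,0.2,0.8],
    [0,0,0.6],
    [0,0,0.2],
    [0,0,0.2],
    [0,0,0],
  ],
  delta_rot=[
    [0,0,0],
    [0,0,0],
    [0,0,0],
    [0,0,0],
    [0,0,0],
  ],
  claw=[1,1,1,1,1],
)

```text
clock: 8.35
ee_pos: [0.5266, 0.1325, 0.0565]
eef_rot: [[0.945, 0.327, -0.0], [0.327, -0.945, -0.0], [-0.0, 0.0, -1.0]]
ft_force: [-1.9, -0.4, 3.1]
opening: 0.0003
grip_force: 1.6
```

One firmer press, then I'll lift clear and check.

Call:
move_arm(
  offset=[
    [0,0,0.2],
    [0,0,0],
  ],
  delta_rot=[
    [0,0,0],
    [0,0,0],
  ],
  claw=[1,1],
)

```text
clock: 8.6
ee_pos: [0.5268, 0.1326, 0.0559]
eef_rot: [[0.945, 0.327, 0.001], [0.327, -0.945, -0.0], [0.001, 0.001, -1.0]]
ft_force: [-10.1, -3.4, 33.7]
opening: 0.0
grip_force: 16.5
```

Call:
move_arm(
  offset=[
    [0,0,-1.5],
    [0,0,-5.5],
    [0,0,-6],
    [0,0,-6],
    [0,-4,0],
  ],
  delta_rot=[
    [0,0,0],
    [0,0,0],
    [0,0,0],
    [0,0,0],
    [0,0,0],
  ],
  claw=[1,1,1,1,1],
)

```text
clock: 9.22
ee_pos: [0.5163, 0.1691, 0.2493]
eef_rot: [[0.947, 0.322, 0.008], [0.322, -0.947, 0.001], [0.008, 0.001, -1.0]]
ft_force: [0.0, 0.2, -0.6]
opening: -0.0001
grip_force: 0.0
```

Call:
move_arm(
  offset=[
    [0,-5,0],
    [0,-4,0],
    [0,0,0],
    [0,0,0],
  ],
  delta_rot=[
    [0,0,0],
    [0,0,0],
    [0,0,0],
    [0,0,0],
  ],
  claw=[1,1,1,1],
)

```text
clock: 9.72
ee_pos: [0.4843, 0.2547, 0.2445]
eef_rot: [[0.945, 0.327, 0.0], [0.327, -0.945, -0.0], [0.0, 0.0, -1.0]]
ft_force: [0.2, -0.6, -0.6]
opening: -0.0002
grip_force: 0.0
```

```bash
python3 - <<'E'
from rig import manip, eyes
import cv2,numpy as np
a=eyes.get_image("side")["image"][130:310,210:400]; b=eyes.get_image("top")["image"][150:300,130:330]
c=np.zeros((379,800,3),np.uint8);c[:,:400]=cv2.resize(a,(400,379),interpolation=cv2.INTER_CUBIC);c[:300,400:]=cv2.resize(b,(400,300),interpolation=cv2.INTER_CUBIC)
cv2.imwrite("pics/m4.png",c)
E
```

```text
(no output)
```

View pics/m4.png

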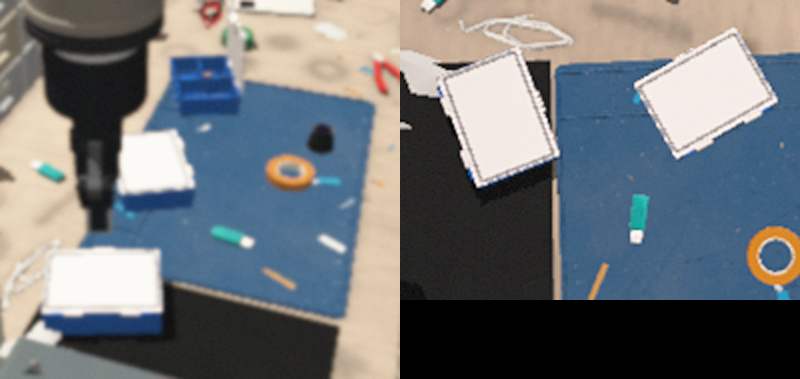

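Both lids lie flat, at (497,117) and (705,92). The right box's lid is still open at (235,50), the loupe and tape roll haven't moved, and the hand is clear.

```bash
python3 -c "
from rig import manip
print(manip.hand_in())"
```

```text
the job is handed in; nothing more can be done
None
```

I pushed both lids over the memory sticks (left and middle boxes) shut and flat, left the empty right box's lid open, took the hand clear and handed the job in at about 10 s; hand-in returned no verdict.

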